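Wedge a bracket tight in its jig

ROBOT

A 6-joint arm with a two-finger parallel gripper is mounted at the origin on the work surface. World frame = base frame: x ahead of the robot, y to its left, z up, the work surface at z = 0. Lengths are in m, angles in rad, forces in N, time in s.
With the tool pointing down it reaches from about 0.275 to 0.875 m from the base axis. Payload 12.5 kg.
Tool frame: the origin (TCP) lies midway between the tips of the shut fingers; the grasp point (between the pads) lies 19 mm behind it (pinch_z is the distance from the TCP to the grasp point, in m); x points along the fingers, y is the direction in which the jaws open and shut, and the axes are right-handed (so a half turn about x gives the same grasp; the last joint's range is limited). The gripper opens to 85 mm and grips with 20 to 120 N. Pads are 22 mm wide; open, the fingers measure 114 mm over their backs; the gripper's body (76 mm by 85 mm) begins 54 mm behind the grasp point. The pads swing forward as they close: fully open they stand 13 mm farther back than shut.
Start: joints at [-1.241, 0.351, 1.652, -0, 1.139, -0.085], TCP at [0.222, -0.503, 0.231] pointing down, gripper open.
Joint ranges: [-2.75, 2.75], [-0.79, 2.1], [0.01, 2.65], [-1.57, 4.71], [0.07, 3.14], [-2.87, 2.87]. Speed limits (rad/s): [2.22, 2.22, 2.79, 3.14, 3.14, 3.14].

INTERFACE

Orientations are given as a unit quaternion [w, x, y, z].
In Python, from workcell import * gives the robot as it stands. The module is installed in compiled form; this text tells all that it offers.
- The arm moves only by the tool arm_command, never from a script. Its argument "steps" is a list of rows, each a list of 3 entries, a list of its own where there are three numbers: the shift along the tool's x, y, z in m, then the turn, a rotation vector about the tool's x, y, z in rad, then the gripper command: -1 is fully open, 1 is shut, values between are in proportion. In form: [[[tx, ty, tz], [wx, wy, wz], hand], ...]. A call has 1 to 8 rows; each row is the pose to reach, as a shift and turn from the pose commanded when the call began, along the tool's axes at that moment; what a row does not reach only later rows make up. A row lasts 1/10 s, in which the tool goes at most 50 mm and 8.59 degrees, less where a joint would pass 70% of its speed; a pose out of reach is approached as far as the arm can. A call with a gripper value outside its range is refused whole. The fingers move at their own pace and stop on an object; "grip_force" is the grip in N (left out, the last holds). Time passes only in rows, so rows that repeat a pose let the fingers close. It gives the time, the measured TCP pose, the force and the opening at its end, in the units of the state.
- get_state(): the state, without advancing time (a new reading comes with each control period).
- capture(name): name is "scene" or "top" or "wrist"; returns (picture, depth): 384x512x3 uint8, blue, green, red; 384x512 float32, m along the optical axis (not along the pixel's ray), 0 where there is no reading.
- calibration(name): a dict with "camera_matrix" (3x3 intrinsics, pixels), "world_from_camera" (4x4, takes a point from camera to world coordinates); the wrist camera has in their place "hand_eye" (4x4, takes a point from camera to tool coordinates, whose origin is the TCP and whose axes are the tool frame's). Camera axes: x right, y up, looking along -z (the intrinsics and any distortion apply to the point x, -y, -z); pixel columns grow to the right and rows downward; lengths in m; the calibration is good to about 2 mm. The wrist camera is an equidistant fisheye: a pixel r from the principal point sees the ray r / f radians off the axis. A picture is of the moment at which its call begins: read the wrist's pose just before it. calibration takes no time and is no camera call.
- job_done(): hands the job in, once; it reports no verdict.
The state is a dict: "t": time; "joint_pos": joint angles; "joint_velocities": joint speeds; "tau": joint torques, N m; "tcp_pos": TCP position; "tcp_rot": TCP orientation; "ft_force": force on the tool from outside, world axes, zero at the start; "moment": the same for the moment, N m; "finger_gap": finger opening in m.
Only numpy, scipy, OpenCV 4.12 (cv2) and the standard library are available. Lean on these libraries where they do the work, as an engineer would, in place of code of your own. Each camera call takes 0.05 s, during which the arm holds its last target. There are 200 camera calls.

TASK

The folded steel bracket sits loose in the jig. Take the thick steel wedge (the thicker of the two wedges standing in the timber block), stand it tip down and loose in the gap between the bracket's sloping plate and the jig's sloping wall, about midway along the gap, and then tap it down until the bracket has slid hard against the end stop and the wedge sits tight. Leave the wedge standing there.

Things in the scene. Friction and masses are not known exactly. Their poses are not given: they have to be found in the camera images.
- wedge: Thick plain steel wedge, 0.42 kg, 80 mm tall. Width 36 mm along its x, between two parallel upright faces: grip across these. Along its y it tapers evenly on both sides from 34 mm thick at the flat top to 6 mm at the tip (either way round fits). Origin: centre of the tip's underside; z up to its top. Starts upright, tip down, in a pocket of the rack, tip 11 mm above the bench, upper 46 mm showing.
- rack: Timber block fixed to the bench, 200 mm (x) x 74 mm (y), 45 mm tall, origin under its centre, with three pockets 60 mm apart in a row along x. In them, in any order: the thick wedge (its width along the rack's y), and two bystanders as tall: a thin wedge (top only 14 mm thick) and a round steel drift (18 mm, head 21 mm).
- jig: Fixed steel jig. Origin: on the bench under the slot's middle, z up. The slot runs along x (70 mm, open at both ends), its mouth 84 mm above the bench. +y side: fixed wall, sloping plate's upper edge at y = +14 mm. -y side: the bracket's sloping plate. Both lean outward going up at the wedge's taper, 0.175 mm per mm a side. End stop: grey block, face at y = -82 mm. Base plate y -115 to 55, x +-55.
- bracket: Folded steel bracket in the jig, same axes, origin under its foot, 37 mm up. Slides only along jig y, stiffly (6 N): starts at y -45 to -47 mm, at the stop -51. Upper edge of its slot plate: origin y + 37 mm, level with the mouth. A loose wedge stands 28 to 34 mm above the mouth; 4 to 10 N on its top drives it (bracket moves 0.35 mm per mm) until it locks about 17 mm above; up to 20 N is fine.
Mind the look-alikes: they are no part of the job. What is shaped like the wedge but turquoise is not meant.

How it is judged:
By the outcome, as a careful person would: the job done as asked, in the order asked, and still so for the second after the job is handed in, with the robot touching nothing.
It also fails if it takes over 54 s, if anything falls off the work surface, if the arm or the gripper's body presses on something with over 40 N, if the wrist force passes 120 N, or if a joint passes its speed limit or range.

## Working session

There is one attempt and no reset: what is moved stays moved. The work goes in short steps, Python scripts to look and compute and a tool call to move; the robot and the scene stay as the last step left them, time stands still between calls to the robot, and variables do not carry over. Pictures are saved under pics/ and viewed, about 8 in all and at most 12, crops included, and the job is handed in when it is done.

Besides the shell and the picture viewer there is one more tool, called by a JSON object that holds its "name" and its "arguments". arm_command: Moves the arm, as the interface text tells. Its arguments: {"type":"object","properties":{"steps":{"type":"array","items":{"type":"array"}},"grip_force":{"type":"number"}},"required":["steps"]}

```bash
mkdir -p pics; cat > h.py <<'E'
from workcell import *
import numpy as np, cv2
from scipy.spatial.transform import Rotation as R
def cloud(name, st=None):
    if st is None: st=get_state()
    im,d=capture(name); c=calibration(name); K=np.array(c["camera_matrix"])
    v,u=np.mgrid[0:384,0:512].astype(float)
    x=(u-K[0,2])/K[0,0]; y=(v-K[1,2])/K[1,1]
    if "hand_eye" in c:
        r=np.hypot(x,y); s=np.where(r>1e-9,np.tan(np.minimum(r,1.5))/np.maximum(r,1e-9),1); x=x*s;y=y*s
        T=np.eye(4); q=st["tcp_rot"]; T[:3,:3]=R.from_quat([q[1],q[2],q[3],q[0]]).as_matrix(); T[:3,3]=st["tcp_pos"]
        T=T@np.array(c["hand_eye"])
    else: T=np.array(c["world_from_camera"])
    P=np.stack([x*d,-y*d,-d],-1)@T[:3,:3].T+T[:3,3]
    P[d<=0]=np.nan
    return im,d,P
E
python3 - <<'E'
from h import *
s=get_state(); print(s)
for n in("scene","top"):
    im,d,P=cloud(n); cv2.imwrite(f"pics/{n}0.png",im); np.save(n,P); c=calibration(n); print(n,c)
a=cv2.imread("pics/scene0.png");b=cv2.imread("pics/top0.png")
cv2.imwrite("pics/both.png",np.vstack([a,b])[:, :] if 0 else b)
E
```

```text
{'t': 0.0, 'joint_pos': array([-1.24060464e+00,  3.51247917e-01,  1.65242378e+00,  2.13142637e-05,
        1.13908543e+00, -8.45599801e-02]), 'joint_velocities': array([-0.00113225, -0.00062654,  0.00098583, -0.00071602,  0.00053889,
        0.00010564]), 'tau': array([ 1.89238817e-03, -5.06109309e+01, -2.91407901e+01,  3.58238947e-05,
        4.46438367e-03,  2.17572597e-05]), 'tcp_pos': array([ 0.22157146, -0.50303771,  0.23075214]), 'tcp_rot': array([-0.14517555, -0.69191361, -0.14599443,  0.6920009 ]), 'ft_force': array([-0.06277418, -0.59245238, -0.0302311 ]), 'moment': array([-0.00684036,  0.06659736,  0.0281243 ]), 'finger_gap': 0.08544706876747983}
scene {'camera_matrix': array([[445.26953318,   0.        , 251.05409614],
       [  0.        , 445.26953318, 196.55499676],
       [  0.        ,   0.        ,   1.        ]]), 'world_from_camera': array([[ 0.66134173, -0.51111042,  0.54899295,  0.90444079],
       [ 0.75006112,  0.44481777, -0.48943383, -0.35165012],
       [ 0.00595291,  0.73546128,  0.6775406 ,  0.55982481],
       [ 0.        ,  0.        ,  0.        ,  1.        ]])}
top {'camera_matrix': array([[384.87191629,   0.        , 256.46670058],
       [  0.        , 384.87191629, 188.93224138],
       [  0.        ,   0.        ,   1.        ]]), 'world_from_camera': array([[-0.02231693,  0.99848467, -0.05030232,  0.44704726],
       [-0.99964217, -0.02302843, -0.01360954, -0.01438413],
       [-0.0147473 ,  0.04998059,  0.99864131,  0.7227121 ],
       [ 0.        ,  0.        ,  0.        ,  1.        ]])}
```

View pics/top0.png

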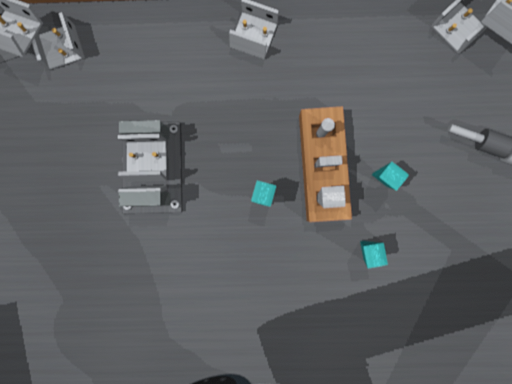

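View pics/scene0.png

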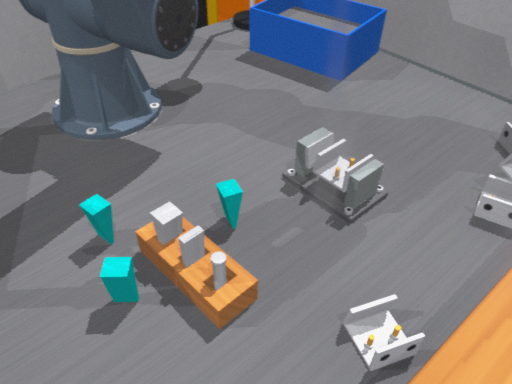

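Candidates in the top view: the thick wedge at (333,197), the thin wedge at (330,162) and the round drift at (327,127). Turquoise look-alikes are at (264,193), (394,176) and (375,256). The jig is at about (150,167), with its slot between rows 173 and 189, so jig +y points down the image. I choose (333,197).

```bash
python3 - <<'E'
from h import *
P=np.load("top.npy"); S=np.load("scene.npy")
def rect(M,lab):
    p=M[:,:2].astype(np.float32)*1000; r=cv2.minAreaRect(p); print(lab,len(p),np.round(r[0],1),np.round(r[1],1),round(r[2],1),'z',np.round(np.percentile(M[:,2],[5,50,95])*1000,1))
def sel(P,r0,r1,c0,c1,z0,z1):
    Q=P[r0:r1,c0:c1].reshape(-1,3); return Q[(Q[:,2]>z0)&(Q[:,2]<z1)]
rect(sel(P,180,215,310,350,.08,.12),'thick top')
rect(sel(P,150,175,310,350,.08,.12),'thin top')
rect(sel(P,100,225,295,355,.04,.05),'rack top')
rect(sel(P,185,212,110,190,.078,.1),'wall')
rect(sel(P,115,138,110,190,.078,.1),'stop')
rect(sel(P,168,180,110,170,.075,.1),'bracket plate')
rect(sel(P,115,220,110,195,.004,.02),'base')
print("heights rows col 140:"); 
for r in range(116,214,2): print(r,np.round(P[r,140]*1000),end=' ')
Q=S.reshape(-1,3); c=np.nanmean(sel(P,180,215,310,350,.08,.12),0); print()
m=(np.abs(Q[:,:2]-c[:2])<.03).all(1)&(Q[:,2]>.085)&(Q[:,2]<.1); rect(Q[m],'thick scene')
a=cv2.imread("pics/top0.png")
b=cv2.imread("pics/scene0.png")
cv2.imwrite("pics/crop.png",np.hstack([cv2.resize(a[100:225,100:200],None,fx=4,fy=4,interpolation=3),cv2.resize(b[190:315,130:230],None,fx=4,fy=4,interpolation=3)])[:500,:800])
E
```

```text
thick top 464 [ 464.3 -131.1] [33.6 36.1] 2.5 z [88.1 90.3 91.9]
thin top 194 [ 524.2 -128.4] [14.  35.9] 2.2 z [87.6 90.3 91.9]
rack top 3491 [ 524.6 -128.5] [200.4  74.6] 2.5 z [42.6 44.5 46.4]
wall 720 [471.7 190.2] [29.  70.6] 0.4 z [81.4 83.4 85.2]
stop 592 [585.6 190.5] [30.5 69.8] 0.9 z [78.3 80.  85.3]
bracket plate 208 [511.6 190.9] [70.3  8. ] 89.0 z [76.7 82.5 84.7]
base 1966 [529.3 190.9] [170.1 110.9] 0.3 z [ 9.1 11.5 16.6]
heights rows col 140:
116 [628. 215.  -1.] 118 [623. 214.   2.] 120 [620. 215.  -2.] 122 [598. 189.  79.] 124 [594. 189.  81.] 126 [591. 190.  79.] 128 [587. 189.  79.] 130 [584. 189.  80.] 132 [582. 191.  74.] 134 [576. 188.  85.] 136 [572. 187.  86.] 138 [571. 191.  74.] 140 [571. 196.  58.] 142 [570. 201.  43.] 144 [567. 202.  42.] 146 [563. 202.  42.] 148 [559. 201.  43.] 150 [556. 201.  43.] 152 [552. 201.  42.] 154 [549. 201.  43.] 156 [545. 202.  41.] 158 [541. 202.  42.] 160 [538. 202.  42.] 162 [534. 201.  44.] 164 [531. 202.  41.] 166 [527. 201.  43.] 168 [524. 202.  41.] 170 [520. 202.  42.] 172 [512. 189.  82.] 174 [509. 188.  84.] 176 [507. 193.  70.] 178 [504. 197.  57.] 180 [502. 202.  42.] 182 [501. 212.   9.] 184 [497. 211.  13.] 186 [491. 198.  54.] 188 [485. 189.  84.] 190 [482. 189.  84.] 192 [479. 189.  83.] 194 [475. 189.  83.] 196 [472. 189.  83.] 198 [469. 189.  83.] 200 [465. 189.  83.] 202 [462. 189.  85.] 204 [459. 189.  83.] 206 [456. 211.  13.] 208 [452. 212.  11.] 210 [449. 212.  11.] 212 [445. 212.  11.] 
thick scene 445 [ 466.1 -131.3] [35.2 37.3] 4.2 z [86.6 90.2 91.7]
```

View pics/crop.png

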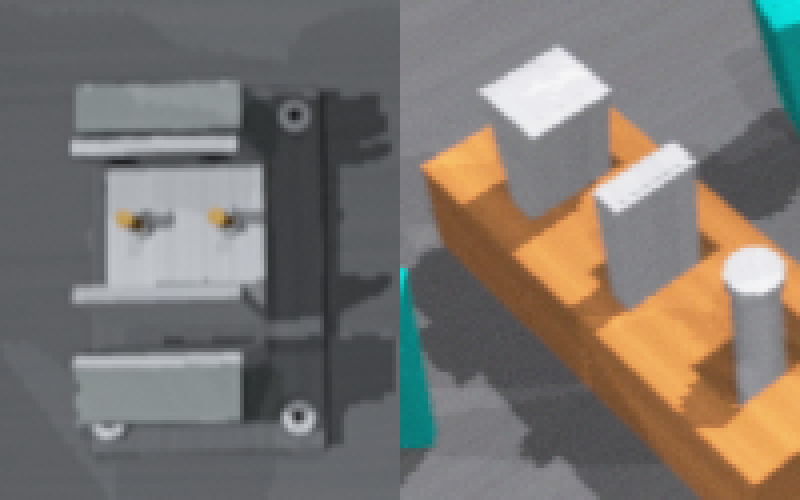

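The crops confirm it: the thick wedge is the wide flat-topped steel one nearest the rack's end (crop about (545,90)). The thin wedge and the drift are next to it. In the jig crop the slot lies between the bracket plate edge (160,293) and the wall edge (160,360).

```bash
cat >> h.py <<'E'
def goto(x,y,z,yaw):
    """tool-frame shift (mm), rotvec for TCP at xyz (m), pointing down, jaw axis at yaw deg (mod 180)"""
    s=get_state(); q=s["tcp_rot"]; A=R.from_quat([q[1],q[2],q[3],q[0]])
    best=None
    for k in(0,180):
        a=np.radians(yaw+k); ty=np.array([np.cos(a),np.sin(a),0]); tx=np.array([0,0,-1.])
        B=R.from_matrix(np.stack([tx,ty,np.cross(tx,ty)],1)); w=(A.inv()*B).as_rotvec()
        if best is None or np.linalg.norm(w)<np.linalg.norm(best): best=w
    d=A.inv().apply(np.array([x,y,z])-s["tcp_pos"])
    print("t",s["t"],"shift mm",np.round(d*1000,1),"w",np.round(best,4),"tcp",np.round(s["tcp_pos"]*1000,1),"axes",np.round(A.as_matrix(),3).tolist(),"j",np.round(s["joint_pos"],2),"f",np.round(s["ft_force"],1))
E
python3 -c "
from h import *
goto(.4645,-.131,.2,92.5)"
```

```text
t 0.1 shift mm [  31.1 -242.6 -372.3] w [3.712e-01 1.000e-04 1.100e-03] tcp [ 221.6 -503.1  230.8] axes [[-0.0, 0.403, -0.915], [0.001, -0.915, -0.403], [-1.0, -0.001, -0.0]] j [-1.24  0.35  1.65  0.    1.14 -0.08] f [-0.2  0.3  0.2]
```

{"name": "arm_command", "arguments": {"steps": [[[0.031, -0.2426, -0.3723], [0.371, 0, 0.001], -1], [[0.031, -0.2426, -0.3723], [0.371, 0, 0.001], -1], [[0.031, -0.2426, -0.3723], [0.371, 0, 0.001], -1], [[0.031, -0.2426, -0.3723], [0.371, 0, 0.001], -1], [[0.031, -0.2426, -0.3723], [0.371, 0, 0.001], -1], [[0.031, -0.2426, -0.3723], [0.371, 0, 0.001], -1], [[0.031, -0.2426, -0.3723], [0.371, 0, 0.001], -1], [[0.031, -0.2426, -0.3723], [0.371, 0, 0.001], -1]]}}

```text
t: 0.9
tcp_pos: [0.4383, -0.1707, 0.2036]
tcp_rot: [0.016, 0.707, 0.015, -0.707]
ft_force: [0.2, -1.4, 1.1]
finger_gap: 0.0855
```

```bash
python3 -c "
from h import *
goto(.4645,-.131,.2,92.5)"
```

```text
t 0.9 shift mm [  3.6 -38.6 -27.9] w [ 0.     -0.0002 -0.001 ] tcp [ 438.3 -170.7  203.6] axes [[0.0, 0.044, -0.999], [-0.001, -0.999, -0.044], [-1.0, 0.001, -0.0]] j [-0.47  0.24  1.88 -0.    1.02  1.06] f [ 0.2 -1.4  1.1]
```

{"name": "arm_command", "arguments": {"steps": [[[0, 0, 0], [0, 0, 0], -1], [[0, 0, 0], [0, 0, 0], -1], [[0, 0, 0], [0, 0, 0], -1]]}}

```text
t: 1.2
tcp_pos: [0.4372, -0.1734, 0.2037]
tcp_rot: [-0.016, -0.707, -0.015, 0.707]
ft_force: [-0.4, -0.1, 0.1]
finger_gap: 0.0854
```

```bash
python3 - <<'E'
from h import *
goto(.4645,-.131,.14,92.5)
s=get_state(); im,d,P=cloud("wrist",s); cv2.imwrite("pics/w1.png",im)
Q=P.reshape(-1,3)
m=(np.abs(Q[:,:2]-[.4645,-.131])<.035).all(1)&(Q[:,2]>.085)&(Q[:,2]<.098); 
r=cv2.minAreaRect(Q[m][:,:2].astype(np.float32)*1000); print(r,m.sum(),np.median(Q[m][:,2]))
E
```

```text
t 1.2 shift mm [ 63.6 -41.2 -29.1] w [-0.0005  0.0002 -0.001 ] tcp [ 437.2 -173.4  203.7] axes [[-0.0, 0.043, -0.999], [-0.001, -0.999, -0.043], [-1.0, 0.001, 0.0]] j [-0.48  0.24  1.88 -0.    1.02  1.05] f [-0.4 -0.1  0.1]
((465.1200866699219, -130.9064178466797), (33.13725662231445, 36.55974578857422), 1.9790798425674438) 1496 0.09042817268807735
```

View pics/w1.png

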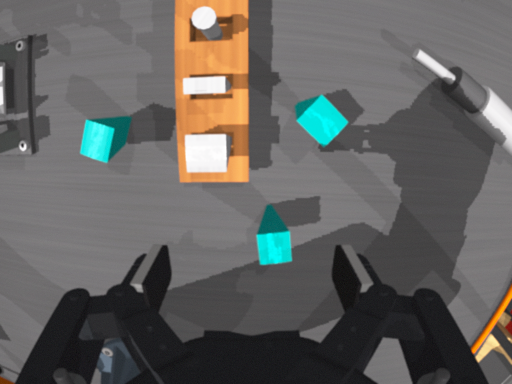

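The wrist view shows the thick wedge at (206,153), and the positions agree. Move over it and descend.

{"name": "arm_command", "arguments": {"steps": [[[0.06, -0.0412, -0.0296], [0, 0, 0], -1], [[0.06, -0.0412, -0.0296], [0, 0, 0], -1], [[0.06, -0.0412, -0.0296], [0, 0, 0], -1], [[0.1, -0.0412, -0.0296], [0, 0, 0], -1], [[0.143, -0.0412, -0.0296], [0, 0, 0], -1], [[0.143, -0.0412, -0.0296], [0, 0, 0], -1], [[0.143, -0.0412, -0.0296], [0, 0, 0], -0.3], [[0.143, -0.0412, -0.0296], [0, 0, 0], 0]], "grip_force": 60}}

```text
t: 2.05
tcp_pos: [0.4665, -0.1314, 0.0631]
tcp_rot: [0.016, 0.708, 0.014, -0.706]
ft_force: [0.1, 0.1, -0.5]
finger_gap: 0.0588
```

```bash
python3 -c "
from h import *
goto(.465,-.131,.061,92.4)"
```

```text
t 2.05 shift mm [ 2.1 -0.5  1.5] w [ 0.0011 -0.0032 -0.0023] tcp [ 466.5 -131.4   63.1] axes [[0.003, 0.043, -0.999], [-0.002, -0.999, -0.043], [-1.0, 0.002, -0.003]] j [-0.37  0.49  1.95 -0.    0.7   1.16] f [ 0.1  0.1 -0.5]
```

Close on it, and check before lifting.

{"name": "arm_command", "arguments": {"steps": [[[0.002, 0, 0.001], [0, 0, 0], 0], [[0.002, 0, 0.001], [0, 0, 0], 1], [[0.002, 0, 0.001], [0, 0, 0], 1], [[0.002, 0, 0.001], [0, 0, 0], 1], [[0.002, 0, 0.001], [0, 0, 0], 1], [[0.002, 0, 0.001], [0, 0, 0], 1], [[0.002, 0, 0.001], [0, 0, 0], 1]]}}

```text
t: 2.75
tcp_pos: [0.4651, -0.1306, 0.0601]
tcp_rot: [0.016, 0.708, 0.015, -0.706]
ft_force: [-0.9, 0.8, 9.0]
finger_gap: 0.0354
```

```bash
python3 -c "
from h import *
goto(.465,-.131,.181,92.4)"
```

```text
t 2.75 shift mm [-1.209e+02  6.000e-01 -1.000e-01] w [ 0.0021 -0.0022 -0.0018] tcp [ 465.1 -130.6   60.1] axes [[0.002, 0.044, -0.999], [-0.002, -0.999, -0.044], [-1.0, 0.002, -0.002]] j [-0.37  0.49  1.95 -0.    0.69  1.16] f [-0.9  0.8  9. ]
```

{"name": "arm_command", "arguments": {"steps": [[[-0.02, 0, 0], [0, 0, 0], 1], [[-0.05, 0, 0], [0, 0, 0], 1], [[-0.09, 0, 0], [0, 0, 0], 1], [[-0.125, 0, 0], [0, 0, 0], 1], [[-0.13, 0, 0], [0, 0, 0], 1], [[-0.13, 0, 0], [0, 0, 0], 1]]}}

```text
t: 3.35
tcp_pos: [0.4644, -0.1302, 0.1892]
tcp_rot: [0.016, 0.708, 0.015, -0.706]
ft_force: [-0.1, 0.4, -5.4]
finger_gap: 0.0352
```

```bash
python3 -c "
from h import *
goto(.4975,.1905,.19,90.4)"
```

```text
t 3.35 shift mm [  -1.2 -319.   -47.2] w [ 0.0369 -0.0016 -0.0015] tcp [ 464.4 -130.2  189.2] axes [[0.002, 0.044, -0.999], [-0.001, -0.999, -0.044], [-1.0, 0.002, -0.002]] j [-0.37  0.28  1.87 -0.    0.99  1.16] f [-0.1  0.4 -5.4]
```

{"name": "arm_command", "arguments": {"steps": [[[-0.001, -0.319, -0.0472], [0.037, -0.0016, -0.0015], 1], [[-0.001, -0.319, -0.0472], [0.037, -0.0016, -0.0015], 1], [[-0.001, -0.319, -0.0472], [0.037, -0.0016, -0.0015], 1], [[-0.001, -0.319, -0.0472], [0.037, -0.0016, -0.0015], 1], [[-0.001, -0.319, -0.0472], [0.037, -0.0016, -0.0015], 1], [[-0.001, -0.319, -0.0472], [0.037, -0.0016, -0.0015], 1], [[-0.001, -0.319, -0.0472], [0.037, -0.0016, -0.0015], 1], [[-0.001, -0.319, -0.0472], [0.037, -0.0016, -0.0015], 1]]}}

```text
t: 4.15
tcp_pos: [0.4965, 0.1929, 0.187]
tcp_rot: [-0.004, -0.705, -0.004, 0.709]
ft_force: [0.5, -0.9, -5.6]
finger_gap: 0.0352
```

{"name": "arm_command", "arguments": {"steps": [[[0, 0, 0], [0, 0, 0], 1], [[0, 0, 0], [0, 0, 0], 1], [[0, 0, 0], [0, 0, 0], 1]]}}

```text
t: 4.45
tcp_pos: [0.4974, 0.1895, 0.1889]
tcp_rot: [-0.002, -0.706, -0.002, 0.708]
ft_force: [0.8, -1.1, -3.7]
finger_gap: 0.0351
```

```bash
python3 - <<'E'
from h import *
goto(.4975,.1905,.15,90.4)
s=get_state(); im,d,P=cloud("wrist",s); cv2.imwrite("pics/w2.png",im)
Q=P.reshape(-1,3)
def rect(m,lab):
    M=Q[m]
    if len(M)<10: print(lab,len(M)); return
    r=cv2.minAreaRect(M[:,:2].astype(np.float32)*1000); print(lab,np.round(r[0],1),np.round(r[1],1),round(r[2],1),len(M),np.round(np.median(M[:,2])*1000,1),"xr",np.round(np.percentile(M[:,0],[1,99])*1000,1),"yr",np.round(np.percentile(M[:,1],[1,99])*1000,1))
z=Q[:,2]; x=Q[:,0]; y=Q[:,1]; iny=(y>.14)&(y<.24)
rect(iny&(x>.44)&(x<.492)&(z>.08)&(z<.088),"wall")
rect(iny&(x>.500)&(x<.52)&(z>.081)&(z<.088),"bracket")
rect(iny&(x>.572)&(x<.62)&(z>.078)&(z<.088),"stop")
im2,d2,S=cloud("scene"); cv2.imwrite("pics/s2.png",cv2.resize(im2[60:220,240:420],None,fx=3.3,fy=3.3,interpolation=3))
E
```

```text
t 4.45 shift mm [38.9 -1.  -0.2] w [-0.0015  0.0023  0.0002] tcp [497.4 189.5 188.9] axes [[-0.002, 0.005, -1.0], [0.0, -1.0, -0.005], [-1.0, -0.0, 0.002]] j [0.28 0.37 1.74 0.   1.03 1.84] f [ 0.8 -1.1 -3.7]
wall [473.2 191.4] [69.8 29.3] 89.2 1163 83.5 xr [460.  487.1] yr [157.2 225.7]
bracket [513.  191.6] [69.7  6.5] 89.9 606 83.2 xr [509.9 516.1] yr [157.  226.1]
stop [586.9 191.8] [30.  70.2] 0.2 2491 80.0 xr [572.6 601.6] yr [157.5 225.9]
```

View pics/w2.png

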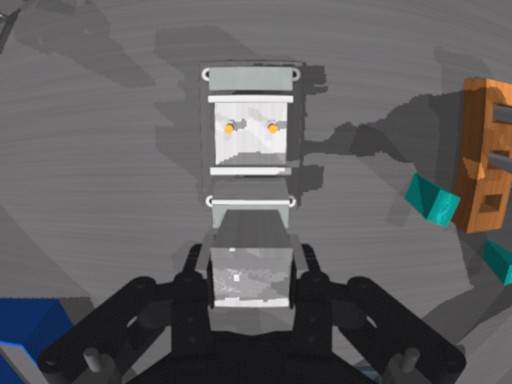

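View pics/s2.png

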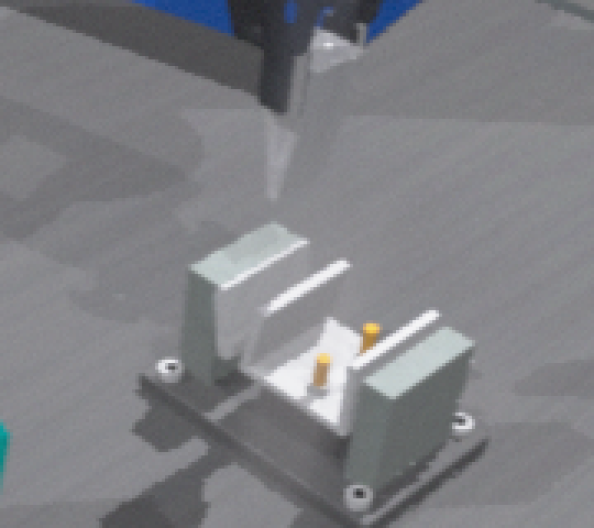

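```bash
python3 - <<'E'
from h import *
s=get_state(); im,d,P=cloud("wrist",s)
Q=P[170:330,190:310].reshape(-1,3); Q=Q[(Q[:,2]>.1)&(abs(Q[:,0]-.4975)<.05)]
m=abs(Q[:,1]-.19)<.014; A=Q[m]
for z in np.arange(.13,.225,.008):
    b=A[abs(A[:,2]-z)<.004]
    if len(b)>5: print(round(z,3),len(b),np.round(np.percentile(b[:,0],[5,50,95])*1000,1))
b=A[(A[:,2]>.145)&(A[:,2]<.205)]; print(np.polyfit(b[:,2],b[:,0],1), np.polyfit(b[:,1],b[:,0]-.175*b[:,2],1))
print("zr",np.percentile(A[:,2],[1,50,99]), "yr",np.percentile(Q[Q[:,2]>.19][:,1],[1,99]))
E
```

```text
0.138 37 [500.3 500.6 501. ]
0.146 121 [501.  501.7 502.5]
0.154 124 [502.6 503.3 503.9]
0.162 140 [504.  504.6 505.3]
0.17 150 [505.2 506.  506.6]
0.178 186 [506.7 507.4 508.2]
0.186 210 [508.1 508.8 509.5]
0.194 254 [509.5 510.3 510.9]
0.202 271 [510.9 511.7 512.4]
0.21 290 [512.3 513.3 514.1]
0.218 3807 [483.7 501.4 514.4]
[0.17590666 0.47609142] [-0.00201924  0.47663829]
zr [0.14300913 0.21900822 0.26637301] yr [0.16446715 0.21848686]
```

{"name": "arm_command", "arguments": {"steps": [[[0.03, -0.0017, -0.0011], [-0.0015, 0.0023, 0], 1], [[0.05, -0.0017, -0.0011], [-0.0015, 0.0023, 0], 1], [[0.07, -0.0017, -0.0011], [-0.0015, 0.0023, 0], 1], [[0.08, -0.0017, -0.0011], [-0.0015, 0.0023, 0], 1], [[0.09, -0.0017, -0.0011], [-0.0015, 0.0023, 0], 1], [[0.094, -0.0017, -0.0011], [-0.0015, 0.0023, 0], 1], [[0.094, -0.0017, -0.0011], [-0.0015, 0.0023, 0], 1], [[0.094, -0.0017, -0.0011], [-0.0015, 0.0023, 0], 1]]}}

```text
t: 5.4
tcp_pos: [0.4989, 0.1923, 0.096]
tcp_rot: [0.003, 0.708, 0.003, -0.706]
ft_force: [-0.2, -0.2, -4.1]
finger_gap: 0.0354
```

```bash
python3 -c "
from h import *
goto(.4985,.191,.086,90.4)"
```

```text
t 5.4 shift mm [10.   1.3  0.5] w [ 0.0013 -0.0019  0.0008] tcp [498.9 192.3  96. ] axes [[0.002, 0.008, -1.0], [0.001, -1.0, -0.008], [-1.0, -0.001, -0.002]] j [0.28 0.5  1.8  0.   0.83 1.84] f [-0.2 -0.2 -4.1]
```

{"name": "arm_command", "arguments": {"steps": [[[0.003, 0.001, 0.0004], [0, 0, 0], 1], [[0.006, 0.001, 0.0004], [0, 0, 0], 1], [[0.008, 0.001, 0.0004], [0, 0, 0], 1], [[0.008, 0.001, 0.0004], [0, 0, 0], 1]]}}

```text
t: 5.8
tcp_pos: [0.498, 0.1912, 0.0871]
tcp_rot: [0.003, 0.707, 0.003, -0.707]
ft_force: [0.2, 0.1, -4.0]
finger_gap: 0.035
```

{"name": "arm_command", "arguments": {"steps": [[[0.001, 0, 0], [0, 0, 0], 1], [[0.001, 0, 0], [0, 0, 0], 1]]}}

```text
t: 6.0
tcp_pos: [0.4982, 0.1912, 0.0864]
tcp_rot: [0.003, 0.707, 0.003, -0.707]
ft_force: [-0.1, -0.6, -3.2]
finger_gap: 0.0352
```

{"name": "arm_command", "arguments": {"steps": [[[0.001, 0, 0], [0, 0, 0], 1], [[0.001, 0, 0], [0, 0, 0], 1]]}}

```text
t: 6.2
tcp_pos: [0.4981, 0.1912, 0.0853]
tcp_rot: [0.003, 0.707, 0.003, -0.707]
ft_force: [0.5, -0.4, -4.3]
finger_gap: 0.0355
```

{"name": "arm_command", "arguments": {"steps": [[[0.0008, 0, 0], [0, 0, 0], 1], [[0.0008, 0, 0], [0, 0, 0], 1]]}}

```text
t: 6.4
tcp_pos: [0.4981, 0.1912, 0.0845]
tcp_rot: [0.003, 0.707, 0.003, -0.707]
ft_force: [-1.1, -0.1, -3.8]
finger_gap: 0.0352
```

```bash
cat > chk.py <<'E'
from h import *
s=get_state(); print("f",np.round(s["ft_force"],1),"tcp",np.round(s["tcp_pos"]*1000,1))
im,d,P=cloud("wrist",s); cv2.imwrite("pics/last.png",im)
Q=P.reshape(-1,3); z=Q[:,2]; x=Q[:,0]; y=Q[:,1]; iny=(y>.175)&(y<.208)
b=Q[iny&(x>.500)&(x<.53)&(z>.081)&(z<.0865)]; w=Q[iny&(x>.47)&(x<.492)&(z>.081)&(z<.0865)]
print("bracket x",np.round(np.percentile(b[:,0],[2,98])*1000,1) if len(b) else 0, "wall", np.round(np.percentile(w[:,0],98)*1000,1) if len(w) else 0)
t=Q[(abs(x-.4985)<.02)&(abs(y-.191)<.02)&(z>.095)&(z<.125)]
h=np.median(t[t[:,2]>np.percentile(t[:,2],50)][:,2]) if len(t) else 0
tt=t[abs(t[:,2]-h)<.003]; print("top z",h,len(tt), cv2.minAreaRect(tt[:,:2].astype(np.float32)*1000) if len(tt)>5 else 0)
E
python3 chk.py
```

```text
f [-1.1 -0.1 -3.8] tcp [498.1 191.2  84.5]
bracket x [509.7 516. ] wall 0
top z 0.11518876254980347 4758 ((498.1729736328125, 190.88998413085938), (35.2193717956543, 39.895660400390625), 0.4459521174430847)
```

View pics/last.png

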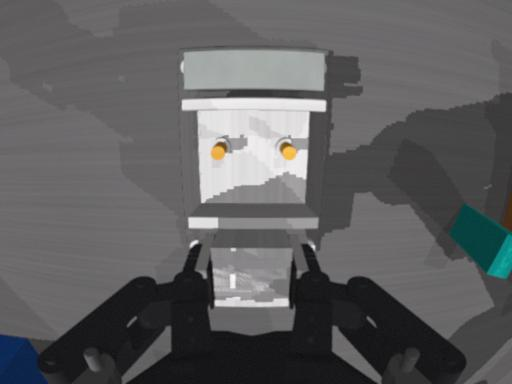

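{"name": "arm_command", "arguments": {"steps": [[[0.0007, 0, 0], [0, 0, 0], 1], [[0.0007, 0, 0], [0, 0, 0], 1]]}}

```text
t: 6.65
tcp_pos: [0.4981, 0.1912, 0.0838]
tcp_rot: [0.003, 0.707, 0.003, -0.707]
ft_force: [-0.2, 0.2, -4.4]
finger_gap: 0.0353
```

{"name": "arm_command", "arguments": {"steps": [[[0.0007, 0, 0], [0, 0, 0], 1], [[0.0007, 0, 0], [0, 0, 0], 1]]}}

```text
t: 6.85
tcp_pos: [0.498, 0.1912, 0.0831]
tcp_rot: [0.003, 0.707, 0.003, -0.707]
ft_force: [-1.8, -0.9, -3.8]
finger_gap: 0.0349
```

{"name": "arm_command", "arguments": {"steps": [[[0.0007, 0, 0.0003], [0, 0, 0], 1], [[0.0007, 0, 0.0003], [0, 0, 0], 1]]}}

```text
t: 7.05
tcp_pos: [0.498, 0.1913, 0.0827]
tcp_rot: [0.003, 0.708, 0.003, -0.707]
ft_force: [-1.6, -0.4, 0.8]
finger_gap: 0.0347
```

{"name": "arm_command", "arguments": {"steps": [[[0.0006, 0, 0], [0, 0, 0], 1], [[0.0006, 0, 0], [0, 0, 0], 1]]}}

```text
t: 7.25
tcp_pos: [0.4981, 0.1913, 0.0822]
tcp_rot: [0.003, 0.708, 0.003, -0.707]
ft_force: [-1.8, -0.8, 2.2]
finger_gap: 0.0353
```

Contact felt: the wrench went from −4 N to +2 N. Releasing and checking that it stands on its own.

{"name": "arm_command", "arguments": {"steps": [[[0, 0, 0], [0, 0, 0], 0.2], [[0, 0, 0], [0, 0, 0], 0], [[0, 0, 0], [0, 0, 0], -0.3], [[0, 0, 0], [0, 0, 0], -0.3], [[0, 0, 0], [0, 0, 0], -0.3], [[-0.02, 0, 0], [0, 0, 0], -0.3], [[-0.05, 0, 0], [0, 0, 0], -0.3], [[-0.06, 0, 0], [0, 0, 0], -0.3]]}}

```text
t: 8.05
tcp_pos: [0.4989, 0.1915, 0.1442]
tcp_rot: [0.002, 0.709, 0.003, -0.706]
ft_force: [1.2, 0.1, -0.8]
finger_gap: 0.0549
```

{"name": "arm_command", "arguments": {"steps": [[[-0.01, 0, 0], [0, 0, 0], 1], [[-0.01, 0, 0], [0, 0, 0], 1], [[-0.01, 0, 0], [0, 0, 0], 1], [[-0.01, 0, 0], [0, 0, 0], 1], [[-0.01, 0, 0], [0, 0, 0], 1], [[-0.01, 0, 0], [0, 0, 0], 1]]}}

```text
t: 8.65
tcp_pos: [0.4976, 0.1912, 0.1514]
tcp_rot: [0.003, 0.707, 0.003, -0.707]
ft_force: [1.0, 0.2, -1.3]
finger_gap: -0.0001
```

```bash
python3 chk.py; python3 -c "
from h import *
goto(.4985,.191,.12,90.4)"
```

```text
f [ 1.   0.2 -1.3] tcp [497.6 191.2 151.4]
bracket x [510.2 516.3] wall 0
top z 0.11238925714705665 2331 ((497.949462890625, 192.0957794189453), (36.1910400390625, 35.10866165161133), 89.94933319091797)
t 8.7 shift mm [31.5  0.2 -0.8] w [ 0.0013 -0.0003  0.0004] tcp [497.7 191.2 151.5] axes [[0.0, 0.008, -1.0], [0.0, -1.0, -0.008], [-1.0, -0.0, -0.0]] j [0.28 0.42 1.77 0.   0.95 1.84] f [0.3 0.7 0.3]
```

View pics/last.png

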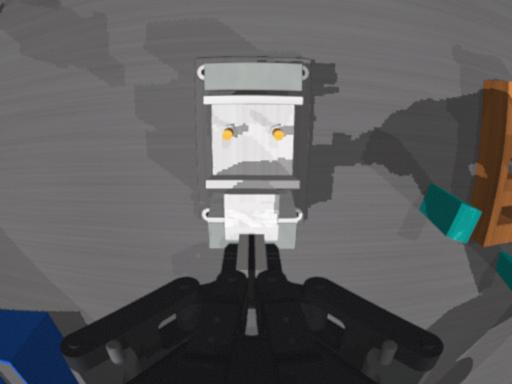

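The wedge stands upright in the slot, with its top at pixel (252,215), z = 112.4 mm, midway along. Now press on its top with the shut fingers.

{"name": "arm_command", "arguments": {"steps": [[[0.02, -0.0005, -0.0002], [0, 0, 0], 1], [[0.03, -0.0005, -0.0002], [0, 0, 0], 1], [[0.035, -0.0005, -0.0002], [0, 0, 0], 1], [[0.036, -0.0005, -0.0002], [0, 0, 0], 1], [[0.036, -0.0005, -0.0002], [0, 0, 0], 1]]}}

```text
t: 9.2
tcp_pos: [0.4982, 0.1918, 0.1161]
tcp_rot: [0.003, 0.707, 0.003, -0.707]
ft_force: [0.3, -0.3, 0.7]
finger_gap: -0.0002
```

{"name": "arm_command", "arguments": {"steps": [[[0.001, 0, 0], [0, 0, 0], 1], [[0.002, 0, 0], [0, 0, 0], 1], [[0.002, 0, 0], [0, 0, 0], 1]]}}

```text
t: 9.5
tcp_pos: [0.498, 0.1917, 0.114]
tcp_rot: [0.003, 0.707, 0.003, -0.707]
ft_force: [0.0, -0.6, 0.0]
finger_gap: 0.0003
```

{"name": "arm_command", "arguments": {"steps": [[[0.0007, 0, 0], [0, 0, 0], 1], [[0.0014, 0, 0], [0, 0, 0], 1], [[0.002, 0, 0], [0, 0, 0], 1]]}}

```text
t: 9.8
tcp_pos: [0.4981, 0.1917, 0.1121]
tcp_rot: [0.003, 0.707, 0.003, -0.707]
ft_force: [-1.0, -0.7, 4.1]
finger_gap: -0.0001
```

{"name": "arm_command", "arguments": {"steps": [[[0.0007, 0, 0], [0, 0, 0], 1], [[0.0014, 0, 0], [0, 0, 0], 1], [[0.002, 0, 0], [0, 0, 0], 1]]}}

```text
t: 10.1
tcp_pos: [0.4985, 0.1918, 0.1102]
tcp_rot: [0.003, 0.708, 0.003, -0.706]
ft_force: [0.6, 0.1, 5.2]
finger_gap: 0.0003
```

Driving at about 5 N. Continue.

{"name": "arm_command", "arguments": {"steps": [[[0.0005, 0, 0], [0, 0, 0], 1], [[0.001, 0, 0], [0, 0, 0], 1], [[0.0015, 0, 0], [0, 0, 0], 1], [[0.002, 0, 0], [0, 0, 0], 1]]}}

```text
t: 10.5
tcp_pos: [0.4988, 0.1919, 0.1083]
tcp_rot: [0.003, 0.708, 0.003, -0.706]
ft_force: [1.2, 0.3, 6.1]
finger_gap: 0.0
```

{"name": "arm_command", "arguments": {"steps": [[[0.0005, 0, 0], [0, 0, 0], 1], [[0.001, 0, 0], [0, 0, 0], 1], [[0.0015, 0, 0], [0, 0, 0], 1], [[0.002, 0, 0], [0, 0, 0], 1]]}}

```text
t: 10.9
tcp_pos: [0.4991, 0.1919, 0.1065]
tcp_rot: [0.003, 0.708, 0.003, -0.706]
ft_force: [3.4, -0.3, 6.6]
finger_gap: 0.0002
```

{"name": "arm_command", "arguments": {"steps": [[[0.0005, 0, 0], [0, 0, 0], 1], [[0.001, 0, 0], [0, 0, 0], 1]]}}

```text
t: 11.1
tcp_pos: [0.4992, 0.192, 0.1056]
tcp_rot: [0.002, 0.708, 0.003, -0.706]
ft_force: [3.2, -0.7, 6.6]
finger_gap: 0.0001
```

{"name": "arm_command", "arguments": {"steps": [[[0.0005, 0, -0.0006], [0, 0, 0], 1], [[0.001, 0, -0.0012], [0, 0, 0], 1], [[0.001, 0, -0.0012], [0, 0, 0], 1]]}}

```text
t: 11.4
tcp_pos: [0.4995, 0.1918, 0.104]
tcp_rot: [0.003, 0.708, 0.003, -0.707]
ft_force: [2.0, 1.4, 4.2]
finger_gap: 0.0002
```

{"name": "arm_command", "arguments": {"steps": [[[0.0005, 0, -0.0001], [0, 0, 0], 1], [[0.001, 0, -0.0002], [0, 0, 0], 1]]}}

```text
t: 11.6
tcp_pos: [0.4997, 0.1918, 0.103]
tcp_rot: [0.003, 0.708, 0.003, -0.707]
ft_force: [0.0, -0.6, 4.3]
finger_gap: -0.0004
```

{"name": "arm_command", "arguments": {"steps": [[[0.0005, 0, -0.0001], [0, 0, 0], 1], [[0.001, 0, -0.0002], [0, 0, 0], 1]]}}

```text
t: 11.8
tcp_pos: [0.4999, 0.1918, 0.102]
tcp_rot: [0.003, 0.708, 0.003, -0.707]
ft_force: [0.5, -0.1, 5.8]
finger_gap: -0.0
```

{"name": "arm_command", "arguments": {"steps": [[[0.0005, 0, -0.0001], [0, 0, 0], 1], [[0.0005, 0, -0.0001], [0, 0, 0], 1]]}}

```text
t: 12.0
tcp_pos: [0.5, 0.1918, 0.1015]
tcp_rot: [0.003, 0.708, 0.003, -0.707]
ft_force: [1.0, 0.1, 4.3]
finger_gap: 0.0001
```

{"name": "arm_command", "arguments": {"steps": [[[0.0005, 0, -0.0001], [0, 0, 0], 1], [[0.0005, 0, -0.0001], [0, 0, 0], 1]]}}

```text
t: 12.2
tcp_pos: [0.5001, 0.1918, 0.1012]
tcp_rot: [0.003, 0.708, 0.003, -0.707]
ft_force: [0.8, -0.5, 6.7]
finger_gap: -0.0001
```

{"name": "arm_command", "arguments": {"steps": [[[0.0005, 0, 0], [0, 0, 0], 1], [[0.0005, 0, 0], [0, 0, 0], 1]]}}

```text
t: 12.4
tcp_pos: [0.5001, 0.1918, 0.1011]
tcp_rot: [0.003, 0.708, 0.003, -0.707]
ft_force: [-1.9, -0.9, 13.0]
finger_gap: -0.0004
```

{"name": "arm_command", "arguments": {"steps": [[[0.0004, 0, 0], [0, 0, 0], 1], [[0.0004, 0, 0], [0, 0, 0], 1]]}}

```text
t: 12.6
tcp_pos: [0.5001, 0.1918, 0.101]
tcp_rot: [0.003, 0.708, 0.003, -0.707]
ft_force: [-2.8, -0.7, 17.9]
finger_gap: -0.0004
```

It is locked: force rose 6.7 → 13 → 18 N with the top stuck at 101 mm, 17 mm above the mouth. Lift straight off and check.

{"name": "arm_command", "arguments": {"steps": [[[-0.003, 0, 0], [0, 0, 0], 1], [[-0.02, 0, 0], [0, 0, 0], 1], [[-0.05, 0, 0], [0, 0, 0], 1], [[-0.08, 0, 0], [0, 0, 0], 1], [[-0.08, 0, 0], [0, 0, 0], 1], [[-0.08, 0, 0], [0, 0, 0], 1]]}}

```text
t: 13.2
tcp_pos: [0.4995, 0.1916, 0.1797]
tcp_rot: [0.003, 0.707, 0.003, -0.707]
ft_force: [0.1, -0.7, -0.6]
finger_gap: 0.0002
```

```bash
python3 chk.py; python3 - <<'E'
from h import *
im2,d2,S=cloud("scene"); cv2.imwrite("pics/s3.png",cv2.resize(im2[60:220,240:420],None,fx=3.3,fy=3.3,interpolation=3))
E
```

```text
f [ 0.1 -0.7 -0.6] tcp [499.5 191.6 179.7]
bracket x [514.3 520.1] wall 476.4
top z 0.10107476976554791 1811 ((500.6031188964844, 191.96461486816406), (33.72715759277344, 36.18196487426758), 0.4837692081928253)
```

View pics/s3.png

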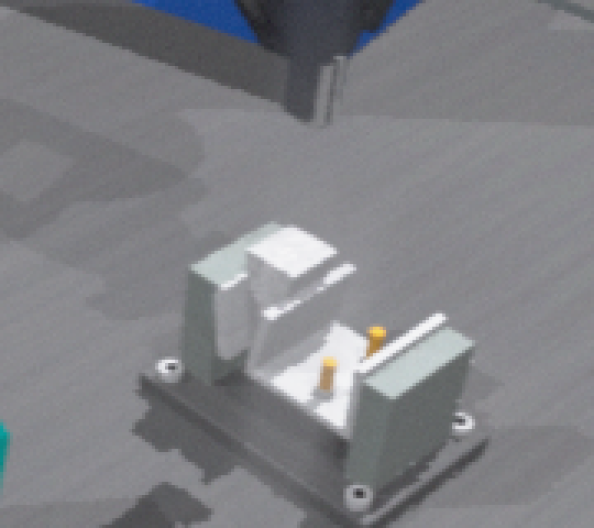

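View pics/last.png

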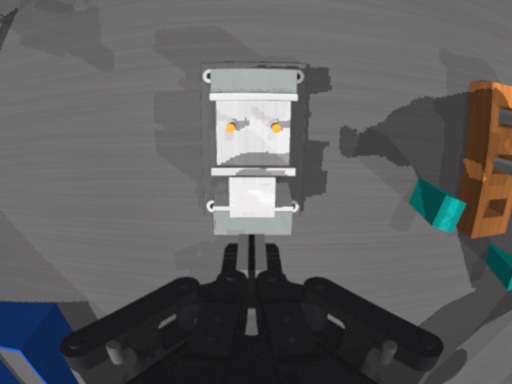

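The scene crop shows the wedge level in the slot at (290,250) and the bracket's flange against the stop at (440,325). In the wrist view the wedge is at (252,197), midway along the slot, and the robot is clear of everything.

```bash
python3 -c "
from workcell import *
print(job_done())"
```

```text
the job is handed in; nothing more can be done
None
```

The job is done and handed in at about 13 s of the 54 s allowed. I took the thick steel wedge from the rack and stood it tip down and loose in the slot, midway along, with its top 28.4 mm above the mouth. I let go, then pressed it down with the shut fingers at about 4–7 N until it locked, with a peak reading of 18 N.

My last checks agreed:
- **Wedge:** it stands upright with its top at 101.1 mm, 17 mm above the mouth. Over the last two 0.4–0.5 mm pushes it moved only about 0.2 mm, while the force rose from 6.7 to 18 N.
- **Bracket:** it moved about 4 mm, and in the camera picture its flange rests on the end stop.
- **Robot:** the gripper is about 80 mm clear of the wedge.

None of the checks failed. The wedge seated about 2–3 mm deeper than I first estimated. It was still within the stated 28–34 mm range, near the low end.

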